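Snap the thermometer into its holder

ROBOT

A 7-joint arm with a two-finger parallel gripper is mounted at the origin on the work surface. World frame = base frame: x ahead of the robot, y to its left, z up, the work surface at z = 0. Lengths are in m, angles in rad, forces in N, time in s.
With the tool pointing down it reaches from about 0.4 to 0.85 m from the base axis. Payload 6.9 kg.
Tool frame: the origin (TCP) lies at the very end of the fingers, on their centre line; the grasp point (between the pads) lies 19 mm behind it; z points along the fingers, y is the direction in which the jaws open and shut (so a half turn about z gives the same grasp; the last joint's range is limited). The gripper opens to 85 mm and grips with 20 to 120 N. Pads are 22 mm wide; open, the fingers measure 114 mm over their backs; the gripper's body (76 mm by 85 mm) begins 54 mm behind the grasp point. The pads swing forward as they close: fully open they stand 13 mm farther back than shut.
Start: joints at [-1.038, 0.507, -0.238, 1.5, 0.126, 1.149, -0.155], TCP at [0.259, 0.569, 0.231] pointing down, gripper open.
Joint ranges: [-3.08, 3.08], [-0.24, 2.05], [-1.43, 1.35], [0, 2.5], [-1.52, 4.66], [0.17, 1.96], [-2.89, 2.89]. Speed limits (rad/s): [2.39, 2.39, 3.14, 3.14, 3.14, 3.14, 3.14].

INTERFACE

Orientations are given as a unit quaternion [x, y, z, w].
In Python, from rig import env gives the robot as it stands.
- The arm moves only by the tool carry_out, never from a script. Its arguments are lists of equal length, an entry for each row: "delta_pos": the shift along the tool's x, y, z in cm, a list of three; "roll": the turn about the tool's z in degrees. A call has 1 to 5 rows; each row shifts and turns the commanded pose from where the row before left it, along the tool's axes as they then stand; what a row does not reach is not made up. A row lasts 1/10 s, in which the tool goes at most 50 mm and 8.59 degrees, less where a joint would pass 70% of its speed; a pose out of reach is approached as far as the arm can. A call is refused whole if a number of a shift passes 5 or a number of a turn 8.59, either way. A call with a gripper value outside its range is refused whole. "claw" is the opening, from -1 (shut) to 1 (fully open), so that 0 is half open, set as the call begins (left out, the last holds). The fingers move at their own pace and stop on an object; "squeeze" is the grip in N (left out, the last holds). Time passes only in rows, so rows that do not move let the fingers close. It gives the time, the measured TCP pose, the force and the opening at its end, in the units of the state.
- env.observe(): the state, without advancing time (a new reading comes with each control period).
- env.camera(name): name is "scene" or "top" or "wrist"; returns a dict with "img" (384x512x3 uint8, red, green, blue), "fx", "fy", "cx", "cy" (pixels), "extrinsics" (4x4, takes a point from camera to world coordinates); the wrist camera has in their place "hand_eye" (4x4, takes a point from camera to tool coordinates, whose origin is the TCP and whose axes are the flange's). Camera axes: x right, y up, looking along -z (the intrinsics and any distortion apply to the point x, -y, -z); pixel columns grow to the right and rows downward; lengths in m; the calibration is good to about 2 mm. A picture is of the moment at which its call begins: read the wrist's pose just before it. There is no depth.
- env.sign_off(): hands the job in, once; it reports no verdict.
Trained networks look in a picture, given as the dict that the camera call returned (one of the last four; its "shot" number tells which), for a name from the list of things; names that differ only in an ending like _2 or _b are one class to them, and where a whole thing is asked for, a point or a joint stands for the part that bears it (a point fixed in the world has none). Each returns a list of dicts, best first, with "p" (0 to 1); they miss things now and then, are a little off and sometimes report something else, mostly with a low value. They report only what shows in the picture. A call takes as long as a camera call. They do not tell look-alikes from the thing itself.
- env.boxes_of(thing, picture): "bbox" ([left, top, right, bottom] as shares, 0 to 1, of the picture: columns of its width, rows of its height, round what is visible of it).
- env.cut_out(thing, picture): "pixels" (384x512 bool, what is visible of it) and "bbox" ([left, top, right, bottom] as shares, 0 to 1, of the picture: columns of its width, rows of its height, round what is visible of it).
The state is a dict: "t": time; "qpos": joint angles; "joint_vel": joint speeds; "joint_torque": joint torques, N m; "position": TCP position; "eef_rot": TCP orientation; "ft_force": force on the tool from outside, world axes, zero at the start; "torque": the same for the moment, N m; "width": opening from 0.0 (shut) to 1.0 (fully open).
Only numpy, scipy, OpenCV 4.12 (cv2) and the standard library are available. Lean on these libraries where they do the work, as an engineer would, in place of code of your own. Each camera call takes 0.05 s, during which the arm holds its last target. There are 200 camera calls.

TASK

Take the thermometer out of the grey tray and press it gently down into the clear holder, scale facing up and either way round, until its chamfered ends spread the two steel spring clips and it snaps fully home between them. Then let go of it, and leave everything else on the shelf where it stands.

Things in the scene. Friction and masses are not known exactly. Their poses are not given: they have to be found in the camera images.
- thermometer: The thermometer: a rigid bar 130 mm long, 18 wide, 16 thick, about 60 g; white plastic with a red line and black ticks on top, steel end caps. Both ends alike, chamfered above and below (5 mm along the bar, 7 mm high). Origin: centre of its underside; x along the bar, z out of the scale face. It starts scale up, lying across the tray's two ribs, underside 16 mm above the shelf.
- thermometer_center (a point): Centre of the thermometer, half-way up (8 mm above its underside). A good place to grip, across the 18 mm width: in the tray and in the holder it is free there for fingers that reach up to 19 mm below this point.
- tray: Small grey plastic tray, fixed to the shelf, 190 x 130 mm, walls 4 mm thick and 20 mm high, floor 4 mm thick; two ribs across it, 42 mm either side of its centre, rise to 16 mm above the shelf. Origin: centre of its underside, x along the long side.
- holder: Clear plastic thermometer holder, fixed to the shelf: foot 165 x 56 x 8 mm, above it a clear cradle with an upright steel spring clip at each end. Origin: centre of the foot's underside; x along the holder, z up. The cradle's height was set with an adjuster and locked: the seats for the thermometer's underside lie anywhere from 36 to 60 mm above the shelf, and this is NOT measured.
- holder_center (a point): On the shelf straight below where the thermometer's centre belongs (thermometer along the holder's x). The cradle's two hard seats lie 42 mm either side of it (each 20 mm long), with flared cheeks 21 mm apart that take the 18 mm width; between the seats the cradle is open to 20 mm below them.
- holder_end_a (a point): On the shelf under one clip (+x end). Each clip carries a 7 mm thick bead centred 14 mm above the seats; clip tops 21 mm above the seats; gap between the empty beads 122 mm. A bar pushed straight down meets the beads with its underside 12 to 17 mm above the seats and spreads each clip by 4 mm; the push rises to some 10 to 16 N in all.
- holder_end_b (a point): On the shelf under the other clip (-x end). The bar snaps past the beads when its underside is about 5 mm above the seats: the push then falls to nothing and the clips themselves pull the bar down onto the hard seats and hold it, even if let go. Pressing on loads the seats, which give hardly at all: more than 40 N breaks the holder.
- tin: Bystander: round steel tin with a screw-top lid, 80 mm across, 60 mm high. Origin: centre of its underside.
- cup: Bystander: red ceramic cup with a handle, 76 mm across, 85 mm high. Origin: centre of its underside.
- bottle: Bystander: amber glass bottle, 48 mm across, 110 mm high. Origin: centre of its underside.
- carton: Bystander: small green box, 60 x 100 x 30 mm, lying flat. Origin: centre of its underside.
- mirror: Bystander: white plastic hand mirror lying flat, 10 mm thick, disc 96 mm across and a straight handle, 205 mm long in all. Origin: on the underside where the disc meets the handle; x from handle to disc.
- brush: Bystander: brush lying along its x axis, about 200 mm long. Origin: at its middle, on the shelf.
There are look-alikes about, which are no part of the job. There is more than one size of the holder; the one meant has the size given above.

How it is judged:
On the way:
1. the thermometer is lifted out of the tray (height (world z) of thermometer_center above 0.05 m), for 0.1 s.
At the end, for the whole second after the job is handed in: The thermometer is let go and at rest, snapped home on the holder's seats with both clips gripping it (contact force 2.5 to 8 N), scale up and level within 0.06 rad, along the holder within 0.08 rad and centred within 4 mm (horizontal distance between thermometer_center and holder_center below 0.004 m and angle between the x axis of thermometer and the x axis of holder, either way round below 0.08 rad and angle between thermometer's own z axis and vertical below 0.06 rad and contact force between thermometer and holder between 2.5 and 8 N and linear speed of thermometer below 0.01 m/s); the robot touches nothing.
It fails at once if the holder is pressed harder than 40 N (contact force between holder and anything else above 40 N).
It fails at once if a bystander is moved more than 30 mm (distance of any of tin, cup, bottle, carton, mirror, brush from where it was at the start of the episode above 0.03 m).
It also fails if it takes over 48 s, if anything falls off the work surface, if the arm or the gripper's body presses on something with over 40 N, if the wrist force passes 120 N, or if a joint passes its speed limit or range.

## Working session

There is one attempt and no reset: what is moved stays moved. The work goes in short steps, Python scripts to look and compute and a tool call to move; the robot and the scene stay as the last step left them, time stands still between calls to the robot, and variables do not carry over. Pictures are saved under pics/ and viewed, on a budget of 10 in all, crops included, one or two more only if the job needs it, and the job is handed in when it is done.

Besides the shell and the picture viewer there is one more tool, called after "Call:" as name(argument=value, ...), one argument or row to a line, values as JSON. carry_out: Moves the arm, as the interface text tells. Its arguments: {"type":"object","properties":{"delta_pos":{"type":"array"},"roll":{"type":"array"},"claw":{"type":"number"},"squeeze":{"type":"number"}},"required":["delta_pos","roll"]}

```bash
mkdir -p pics; ls
python3 - <<'E'
from rig import env
import cv2,numpy as np
print(env.observe())
ims=[]
for n in ["scene","top"]:
    c=env.camera(n); print(n,{k:v for k,v in c.items() if k!="img"})
    cv2.imwrite(f"pics/{n}0.png",c["img"][:,:,::-1])
    for th in ["thermometer","tray","holder"]:
        for d in env.cut_out(th,c): print(th,round(d["p"],2),np.round(np.array(d["bbox"])*[512,384,512,384]),d["pixels"].sum())
E
```

```text
pics
{'t': 0.0, 'qpos': array([-1.03849383,  0.50832694, -0.23755016,  1.50110324,  0.12572284,
        1.14889881, -0.15480536]), 'joint_vel': array([-0.00012133, -0.00106435, -0.0008902 ,  0.00010585,  0.0004537 ,
        0.00063933,  0.00071078]), 'joint_torque': array([ 5.70736174e-04, -6.20600796e+01, -2.18738459e+00, -2.49645030e+01,
        1.23746210e-02,  1.20296192e-02, -1.91621886e-06]), 'position': array([0.2585898 , 0.56846162, 0.23044753]), 'eef_rot': array([ 2.11765538e-01,  9.77320110e-01, -8.55693366e-04, -1.64972966e-04]), 'ft_force': array([-0.34892092, -0.18069857, -0.3801827 ]), 'torque': array([ 0.05686003, -0.00849929, -0.0057558 ]), 'width': 1.0020569448890237}
scene {'fx': 491.0211486203473, 'fy': 491.0211486203473, 'cx': 257.9270524118986, 'cy': 190.31892848204114, 'extrinsics': array([[ 0.38309529, -0.60157342,  0.70096178,  1.60162491],
       [ 0.92370718,  0.25092833, -0.28948234, -0.45383661],
       [-0.00174628,  0.75838275,  0.65180715,  1.07390605],
       [ 0.        ,  0.        ,  0.        ,  1.        ]]), 'shot': 1}
thermometer 0.55 [299. 174. 328. 199.] 252
tray 0.89 [279. 160. 338. 209.] 1409
holder 0.96 [201. 180. 245. 225.] 882
holder 0.9 [158. 202. 180. 231.] 389
holder 0.8 [140. 142. 185. 194.] 1104
top {'fx': 482.3441099653538, 'fy': 482.3441099653538, 'cx': 256.69468010800796, 'cy': 196.47657029074966, 'extrinsics': array([[-0.01556679,  0.9973096 , -0.07163266,  0.39322972],
       [-0.9997255 , -0.01677899, -0.01635189, -0.01426325],
       [-0.01750982,  0.07135845,  0.99729704,  1.4770714 ],
       [ 0.        ,  0.        ,  0.        ,  1.        ]]), 'shot': 2}
thermometer 0.63 [193. 172. 202. 214.] 306
tray 0.62 [182. 164. 223. 227.] 2405
holder 0.91 [282. 176. 319. 231.] 1031
holder 0.87 [328. 250. 366. 322.] 1832
holder 0.83 [350. 188. 368. 226.] 538
```

```bash
cat > h.py <<'E'
from rig import env
import cv2,numpy as np
from scipy.spatial.transform import Rotation as R
def K(c): return np.array([[c["fx"],0,c["cx"]],[0,c["fy"],c["cy"]],[0,0,1]])
def ext(c,s=None):
    if "extrinsics" in c: return c["extrinsics"]
    T=np.eye(4);T[:3,:3]=R.from_quat(s["eef_rot"]).as_matrix();T[:3,3]=s["position"]
    return T@c["hand_eye"]
def ray(c,uv,E):
    uv=np.atleast_2d(uv).astype(float)
    d=np.c_[(uv[:,0]-c["cx"])/c["fx"],-(uv[:,1]-c["cy"])/c["fy"],-np.ones(len(uv))]
    return E[:3,3],d@E[:3,:3].T
def at(c,uv,z,E):
    o,d=ray(c,uv,E); return o+d*((z-o[2])/d[:,2])[:,None]
def proj(c,P,E):
    p=(np.atleast_2d(P)-E[:3,3])@E[:3,:3]
    return np.c_[c["cx"]+c["fx"]*p[:,0]/-p[:,2],c["cy"]-c["fy"]*p[:,1]/-p[:,2]]
E
python3 - <<'E'
from h import *
c=env.camera("top");E=ext(c)
for th,z in [("thermometer",.032),("tray",.01),("holder",.008)]:
    for d in env.cut_out(th,c):
        v,u=np.nonzero(d["pixels"]); r=cv2.minAreaRect(np.c_[u,v].astype(np.float32))
        P=at(c,cv2.boxPoints(r),z,E); print(th,round(d["p"],2),r[0],P.mean(0).round(3),[round(float(np.linalg.norm(P[i]-P[i+1])),3) for i in (0,1)],"yaw",[np.degrees(np.arctan2(*(P[i+1]-P[i])[[1,0]])).round(1) for i in (0,1)])
s=cv2.resize(c["img"][110:335,150:450,::-1],None,fx=2.6,fy=2.6,interpolation=cv2.INTER_CUBIC);print(s.shape)
cv2.imwrite("pics/top1.png",s)
E
```

```text
thermometer 0.81 (197.41891479492188, 193.01353454589844) [0.511 0.188 0.032] [0.021, 0.129] yaw [np.float64(-81.5), np.float64(-171.0)]
tray 0.93 (200.51405334472656, 195.86483764648438) [0.504 0.182 0.01 ] [0.133, 0.191] yaw [np.float64(-88.8), np.float64(-178.4)]
holder 0.76 (346.2563171386719, 285.87908935546875) [ 0.226 -0.255  0.008] [0.075, 0.22] yaw [np.float64(-78.7), np.float64(-169.4)]
holder 0.68 (298.800048828125, 203.1000213623047) [ 0.477 -0.118  0.008] [0.059, 0.166] yaw [np.float64(-64.3), np.float64(-154.8)]
holder 0.55 (356.19830322265625, 208.37071228027344) [ 0.458 -0.292  0.008] [0.042, 0.119] yaw [np.float64(-80.4), np.float64(-171.3)]
(585, 780, 3)
```

View pics/top1.png

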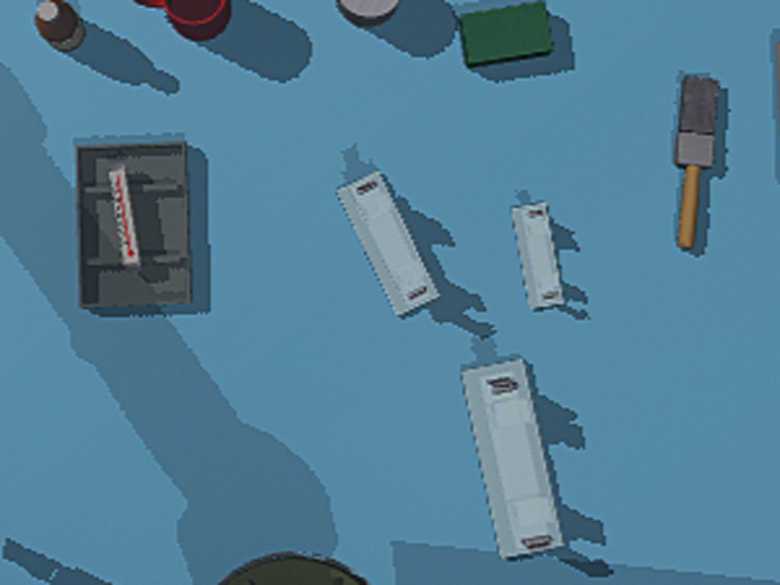

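View pics/scene0.png

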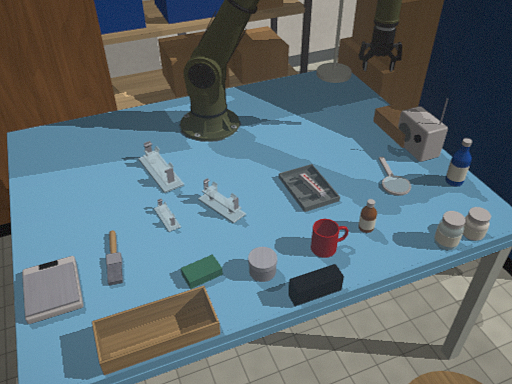

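Picture 1 (top crop) shows the middle holder at crop px (388,243), measuring 166x59 mm, so it is the 165x56 one. The other two measure 220 and 119 mm and are the look-alikes. The thermometer is in the tray at crop px (125,215). Picture 2 (scene) confirms this and shows nothing tall near the path. I'm moving above the thermometer now.

Call:
carry_out(
  delta_pos=[
    [-3.87, -2.42, 0],
    [-3.87, -2.42, 0],
    [-3.87, -2.42, 0],
    [-3.87, -2.42, 0],
    [-3.87, -2.42, 0],
  ],
  roll=[0, 0, 0, 0, 0],
)

```text
t: 1.1
position: [0.3856, 0.3771, 0.2315]
eef_rot: [0.212, 0.977, 0.0, 0.0]
ft_force: [0.8, 0.2, 0.2]
width: 1.004
```

Call:
carry_out(
  delta_pos=[
    [-3.87, -2.42, 0],
    [-3.87, -2.42, 0],
    [-3.87, -2.42, 0],
    [-3.87, -2.42, 0],
    [-3.87, -2.42, 0],
  ],
  roll=[0, 0, 0, 0, 0],
)

```text
t: 1.6
position: [0.5117, 0.1868, 0.2316]
eef_rot: [0.212, 0.977, 0.0, 0.0]
ft_force: [1.2, 0.8, 0.4]
width: 1.0
```

Call:
carry_out(
  delta_pos=[
    [0, 0, 0],
    [0, 0, 0],
    [0, 0, 0],
    [0, 0, 0],
    [0, 0, 0],
  ],
  roll=[-8.4, -8.4, -8.4, -8.4, 0],
  claw=0.2,
)

```text
t: 2.1
position: [0.5109, 0.1883, 0.2313]
eef_rot: [-0.081, 0.997, 0.0, 0.0]
ft_force: [-0.6, -0.3, 0.4]
width: 0.598
```

```bash
cat >> h.py <<'E'
def pose(s):
    m=R.from_quat(s["eef_rot"]).as_matrix()
    return s["position"],np.degrees(np.arctan2(m[1,1],m[0,1])),m
def todo(s,p,jaw):
    P,y,m=pose(s); r=-((jaw-y+90)%180-90)
    print("tool now",P.round(4),"jaw",y.round(2),"tilt",m[:,2].round(4),"shift cm (now axes)",(m.T@(np.array(p)-P)*100).round(2),"roll",round(r,2))
E
python3 - <<'E'
from h import *
env.camera("top")
s=env.observe();c=env.camera("wrist");E=ext(c,s);print(s["t"],s["width"],s["ft_force"],{k:v for k,v in c.items() if k!="img"})
cv2.imwrite("pics/w1.png",c["img"][:,:,::-1])
for d in env.cut_out("thermometer",c):
    v,u=np.nonzero(d["pixels"]); r=cv2.minAreaRect(np.c_[u,v].astype(np.float32))
    P=at(c,cv2.boxPoints(r),.032,E); print(round(d["p"],2),r,P.mean(0).round(4),[round(float(np.linalg.norm(P[i]-P[i+1])),4) for i in (0,1)],"yaw",[np.degrees(np.arctan2(*(P[i+1]-P[i])[[1,0]])).round(1) for i in (0,1)])
todo(s,[.511,.188,.1],99)
E
```

```text
2.15 0.5987668088430023 [-0.10963288 -0.71409854 -0.08086608] {'fx': 344.01526135227357, 'fy': 344.01526135227357, 'cx': 258.79392300329704, 'cy': 187.53667525025998, 'hand_eye': array([[ 4.47556464e-04,  9.61034708e-01,  2.76427367e-01,
         6.97646029e-02],
       [ 9.99999787e-01, -5.61206673e-04,  3.32031965e-04,
        -3.11772477e-04],
       [ 4.74227125e-04,  2.76427160e-01, -9.61034755e-01,
        -1.43550305e-01],
       [ 0.00000000e+00,  0.00000000e+00,  0.00000000e+00,
         1.00000000e+00]]), 'shot': 5}
0.86 ((258.5, 158.5), (123.0, 19.0), 90.0) [0.5125 0.1878 0.032 ] [0.0183, 0.1268] yaw [np.float64(99.0), np.float64(9.4)]
tool now [0.5109 0.1882 0.2313] jaw 98.95 tilt [ 0.e+00  2.e-04 -1.e+00] shift cm (now axes) [-0.   -0.03 13.13] roll -0.05
```

View pics/w1.png

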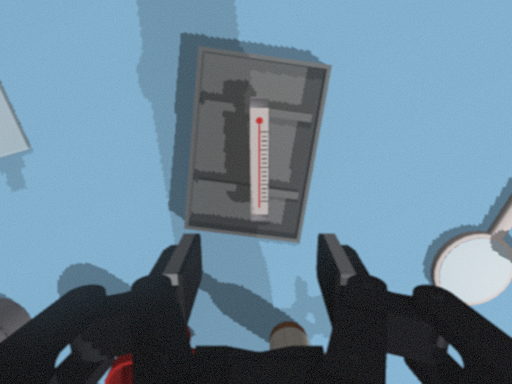

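The wrist view (picture 3) shows the thermometer at px (258,158), aligned with the jaws. Centre is ≈ (0.5125, 0.188) and the free space between the ribs is clear. Descending to grip.

Call:
carry_out(
  delta_pos=[
    [-0.15, 0, 4],
    [0, 0, 4],
    [0, 0, 4],
    [0, 0, 4],
    [0, 0, 3],
  ],
  roll=[0, 0, 0, 0, 0],
)

```text
t: 2.75
position: [0.5116, 0.1884, 0.0392]
eef_rot: [-0.078, 0.997, -0.0, -0.001]
ft_force: [0.2, 0.2, -0.5]
width: 0.6
```

Call:
carry_out(
  delta_pos=[
    [0, 0, 1.5],
    [0, 0, 1],
    [0, 0, 0.8],
    [0, 0, 0],
    [0, 0, 0],
  ],
  roll=[0, 0, 0, 0, 0],
)

```text
t: 3.25
position: [0.5128, 0.1889, 0.0089]
eef_rot: [-0.079, 0.997, 0.0, 0.001]
ft_force: [-0.3, -0.9, -0.5]
width: 0.601
```

Call:
carry_out(
  delta_pos=[
    [0, 0, 0],
    [0, 0, 0],
    [0, 0, 0],
    [0, 0, 0],
    [0, 0, 0],
  ],
  roll=[0, 0, 0, 0, 0],
  claw=-1,
  squeeze=60,
)

```text
t: 3.75
position: [0.5128, 0.1888, 0.0091]
eef_rot: [-0.08, 0.997, 0.0, 0.001]
ft_force: [-1.1, 0.0, 6.4]
width: 0.196
```

Call:
carry_out(
  delta_pos=[
    [0, 0, 0],
    [0, 0, 0],
    [0, 0, 0],
    [0, 0, 0],
    [0, 0, 0],
  ],
  roll=[0, 0, 0, 0, 0],
)

```text
t: 4.25
position: [0.5128, 0.1888, 0.0092]
eef_rot: [-0.08, 0.997, 0.0, 0.001]
ft_force: [-1.7, -0.3, 6.0]
width: 0.199
```

Gripped at width 0.2 (≈17 mm). Lifting, then travelling short of the holder to look at it unobstructed.

Call:
carry_out(
  delta_pos=[
    [0, 0, -1],
    [0, 0, -3],
    [0, 0, -5],
    [0, 0, -5],
    [0, 0, -5],
  ],
  roll=[0, 0, 0, 0, 0],
)

```text
t: 4.75
position: [0.5117, 0.1885, 0.2009]
eef_rot: [-0.08, 0.997, 0.0, -0.0]
ft_force: [1.6, 0.8, -1.0]
width: 0.197
```

Call:
carry_out(
  delta_pos=[
    [0, -3, -3],
    [0, -4, 0],
    [0, -5, 0],
    [0, -5, 0],
    [0, -4, 0],
  ],
  roll=[0, 0, 0, 0, 0],
)

```text
t: 5.25
position: [0.5454, -0.022, 0.2291]
eef_rot: [-0.079, 0.997, -0.001, 0.0]
ft_force: [0.6, -0.3, -1.4]
width: 0.2
```

Call:
carry_out(
  delta_pos=[
    [0, 0, 0],
    [0, 0, 0],
    [0, 0, 0],
    [0, 0, 0],
    [0, 0, 0],
  ],
  roll=[-8.1, -8.1, 0, 0, 0],
)

```text
t: 5.75
position: [0.5456, -0.0184, 0.2285]
eef_rot: [-0.218, 0.976, -0.0, 0.0]
ft_force: [-0.8, 0.2, -1.0]
width: 0.192
```

Run:
```python
from h import *
s=env.observe();c=env.camera("wrist");E=ext(c,s);print(s["t"],s["width"],s["ft_force"])
im=c["img"][:,:,::-1].copy()
np.savez("w2.npz",img=im,E=E,K=K(c),s=s["position"],q=s["eef_rot"])
cv2.imwrite("pics/w2.png",cv2.resize(im,None,fx=1.56,fy=1.56,interpolation=cv2.INTER_CUBIC))
for n,cc,EE in [("w",c,E)]:
  for d in env.cut_out("holder",cc):
    v,u=np.nonzero(d["pixels"]); r=cv2.minAreaRect(np.c_[u,v].astype(np.float32))
    P=at(cc,cv2.boxPoints(r),.008,EE); print(n,round(d["p"],2),r,P.mean(0).round(4),[round(float(np.linalg.norm(P[i]-P[i+1])),4) for i in (0,1)],"yaw",[np.degrees(np.arctan2(*(P[i+1]-P[i])[[1,0]])).round(1) for i in (0,1)])
  for d in env.cut_out("thermometer",cc): print(round(d["p"],2),np.round(np.array(d["bbox"])*[512,384,512,384]))
todo(s,[.477,-.118,.1],115.2)
```

```text
5.75 0.19213013753855598 [-0.78871893  0.17175376 -1.03489497]
w 0.75 ((192.92373657226562, 68.33074188232422), (138.60057067871094, 66.03018951416016), 88.36341857910156) [ 0.4962 -0.1153  0.008 ] [0.0629, 0.1315] yaw [np.float64(116.7), np.float64(25.4)]
w 0.63 ((24.0, 12.0), (24.0, 48.0), 90.0) [ 0.5148 -0.2828  0.008 ] [0.0457, 0.0212] yaw [np.float64(115.2), np.float64(15.6)]
w 0.61 ((259.0, 227.99998474121094), (51.99999237060547, 245.99996948242188), 0.0) [0.6353 0.0235 0.008 ] [0.3055, 0.0536] yaw [np.float64(-156.0), np.float64(115.2)]
0.65 [235. 103. 284. 354.]
tool now [ 0.5456 -0.0184  0.2285] jaw 115.2 tilt [ 0. -0. -1.] shift cm (now axes) [10.44 -6.09 12.85] roll -0.0
```

View pics/w2.png

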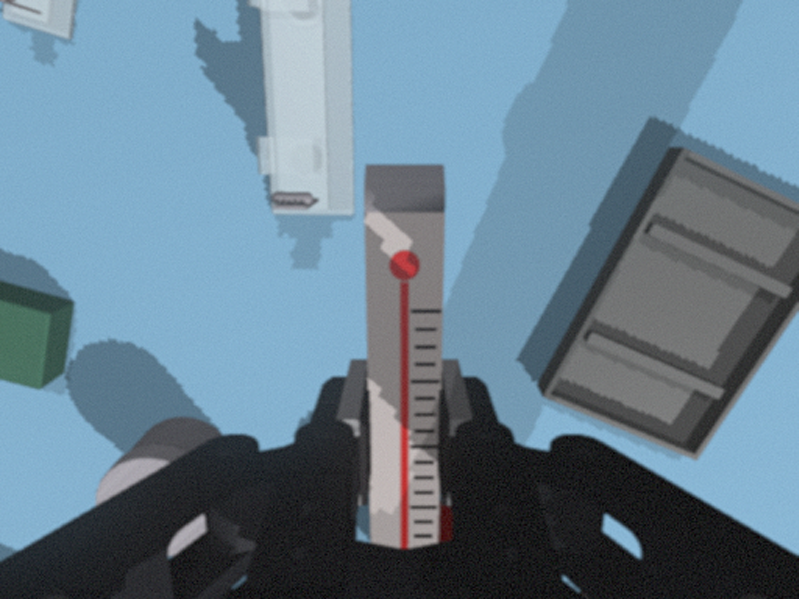

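The bar sits square in the hand (picture 4, red line at px 403). The holder is cut off at the top of the frame (px 260–355), so I'm shifting to see all of it.

Call:
carry_out(
  delta_pos=[
    [3.2, 0.7, 0],
    [3.2, 0.7, 0],
    [0, 0, 0],
    [0, 0, 0],
    [0, 0, 0],
  ],
  roll=[0, 0, 0, 0, 0],
)

```text
t: 6.4
position: [0.4829, -0.0331, 0.2286]
eef_rot: [-0.219, 0.976, -0.0, 0.001]
ft_force: [0.2, -0.1, -0.0]
width: 0.2
```

Run:
```python
from h import *
s=env.observe();c=env.camera("wrist");E=ext(c,s);print(s["t"],s["width"],s["ft_force"])
im=c["img"][:,:,::-1].copy()
np.savez("w3.npz",img=im,E=E,K=K(c),s=s["position"],q=s["eef_rot"])
for th in ["holder"]:
  for d in env.cut_out(th,c)[:2]:
    v,u=np.nonzero(d["pixels"]); r=cv2.minAreaRect(np.c_[u,v].astype(np.float32))
    P=at(c,cv2.boxPoints(r),.008,E); print(round(d["p"],2),r,P.mean(0).round(4),[round(float(np.linalg.norm(P[i]-P[i+1])),4) for i in (0,1)],"yaw",[np.degrees(np.arctan2(*(P[i+1]-P[i])[[1,0]])).round(1) for i in (0,1)])
todo(s,[.477,-.118,.1],115.2)
# project prior model
a=np.radians(25.2);ex=np.array([np.cos(a),np.sin(a),0]);ey=np.array([-ex[1],ex[0],0]);o=np.array([.477,-.118,0])
print(proj(c,[o+sx*.0825*ex+sy*.028*ey+[0,0,.008] for sx in(1,-1) for sy in (1,-1)],E).round(0).tolist())
cv2.imwrite("pics/w3.png",cv2.resize(im[0:288,80:400],None,fx=2.5,fy=2.08,interpolation=cv2.INTER_CUBIC) if 0 else cv2.resize(im[0:220,80:340],None,fx=2.7,fy=2.7,interpolation=cv2.INTER_CUBIC))
```

```text
6.4 0.20020646246525384 [ 0.1836829  -0.06252711 -0.00735623]
0.87 ((24.85238265991211, 42.062828063964844), (48.974334716796875, 91.34539031982422), 7.907163143157959) [ 0.4805 -0.2897  0.008 ] [0.0872, 0.0454] yaw [np.float64(-174.4), np.float64(108.1)]
0.85 ((181.16014099121094, 116.86607360839844), (172.35057067871094, 68.09261322021484), 88.75463104248047) [ 0.486 -0.122  0.008] [0.0664, 0.1767] yaw [np.float64(116.5), np.float64(24.6)]
tool now [ 0.4829 -0.0331  0.2286] jaw 115.35 tilt [ 1.3e-03  2.0e-04 -1.0e+00] shift cm (now axes) [ 4.19 -7.42 12.86] roll 0.15
[[217.0, 193.0], [167.0, 192.0], [212.0, 30.0], [155.0, 30.0]]
```

View pics/w3.png

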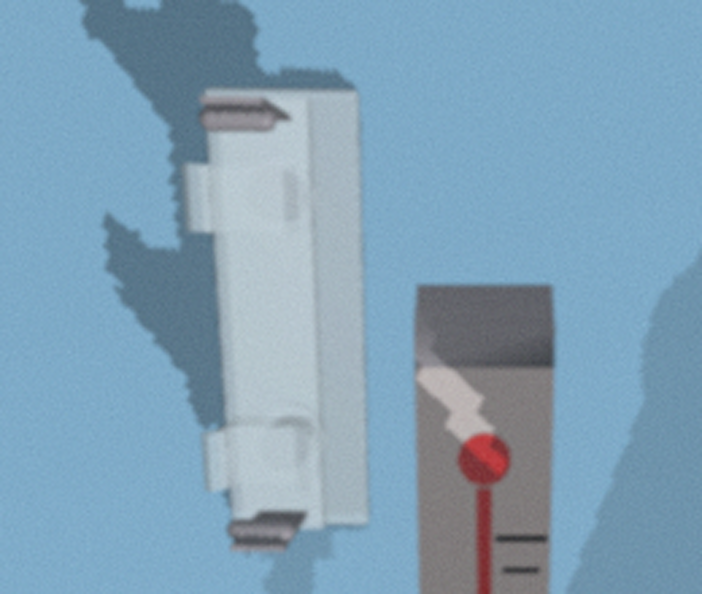

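Picture 5 shows the foot's right edge running from crop px (357,90) to (367,523), with clip tops at (240,112) and (265,533). I'll fit the foot from those points and from the top view.

Run:
```python
from h import *
w=np.load("w3.npz");k=w["K"];c=dict(fx=k[0,0],fy=k[1,1],cx=k[0,2],cy=k[1,2]);E=w["E"]
q=lambda a:np.array(a)/2.7+[80,0]-.3
P=at(c,q([(357,90),(367,523)]),.008,E);e=P[0]-P[1]   # top is toward tool +x = -holder x
L=np.linalg.norm(e);ex=-e/L;ey=np.array([-ex[1],ex[0],0])
print("edge",P.round(4).tolist(),"L",L,"yaw",np.degrees(np.arctan2(ex[1],ex[0])),"centre",(P.mean(0)-ey*.028).round(4))
for h in (.05,.06,.07,.08):
    C=at(c,q([(240,112),(265,533)]),h,E); print(h,np.linalg.norm(C[0]-C[1]).round(4),C.mean(0).round(4))
w2=np.load("w2.npz");print("corner w2",at(c,np.array([353,213])/1.56-.3,.008,w2["E"]))
# top view: foot outline by colour
c=env.camera("top");E=ext(c);x0,y0=278,172;S=10
im=c["img"][y0:y0+62,x0:x0+58,::-1]
big=cv2.resize(im,None,fx=S,fy=S,interpolation=cv2.INTER_CUBIC)
for yaw,o,col in [(24.9,(.477,-.118),(0,0,255))]:
    a=np.radians(yaw);ux=np.array([np.cos(a),np.sin(a),0]);uy=np.array([-ux[1],ux[0],0])
    pp=proj(c,[np.r_[o,.008]+sx*.0825*ux+sy*.028*uy for sx,sy in((1,1),(1,-1),(-1,-1),(-1,1))],E)
    cv2.polylines(big,[((pp-[x0,y0]+.5)*S).astype(int)],True,col,1)
cv2.imwrite("pics/top2.png",big)
```

```text
edge [[0.3928, -0.1271, 0.008], [0.5415, -0.0589, 0.008]] L 0.1635995648256719 yaw 24.644117875332967 centre [ 0.4788 -0.1184  0.008 ]
0.05 0.142 [ 0.4824 -0.1213  0.05  ]
0.06 0.1376 [ 0.4805 -0.1195  0.06  ]
0.07 0.1332 [ 0.4785 -0.1177  0.07  ]
0.08 0.1288 [ 0.4766 -0.1159  0.08  ]
corner w2 [[ 0.54106111 -0.05943001  0.008     ]]
```

View pics/top2.png

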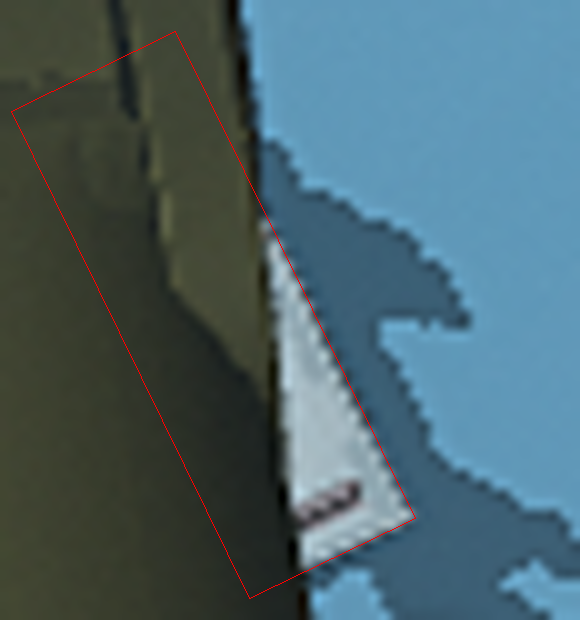

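Run:
```python
from h import *
w=np.load("w3.npz");k=w["K"];c=dict(fx=k[0,0],fy=k[1,1],cx=k[0,2],cy=k[1,2]);H=env.camera("wrist")["hand_eye"]
q=lambda a:np.array(a)/2.7+[80,0]-.3
print("end",at(c,q([(416,285),(552,285)]),-.0159,H).round(4).tolist(),"cham",at(c,q([(417,366),(553,366)]),-.0229,H).round(4).tolist())
s=env.observe();todo(s,[.478,-.118,.1286],114.9);print(s["t"])
```

```text
end [[0.0641, -0.0095, -0.0159], [0.0641, 0.0087, -0.0159]] cham [[0.0542, -0.0091, -0.0229], [0.0542, 0.0085, -0.0229]]
tool now [ 0.4824 -0.0331  0.2281] jaw 115.37 tilt [-1.e-04  3.e-04 -1.e+00] shift cm (now axes) [ 4.04 -7.48  9.95] roll 0.47
6.6
```

Call:
carry_out(
  delta_pos=[
    [2, -3.7, 0],
    [2.1, -3.8, 0],
    [0, 0, 0],
    [0, 0, 0],
    [0, 0, 0],
  ],
  roll=[0.5, 0, 0, 0, 0],
  squeeze=80,
)

```text
t: 7.1
position: [0.4769, -0.1176, 0.2282]
eef_rot: [-0.216, 0.976, 0.0, 0.0]
ft_force: [-0.9, 0.2, -0.5]
width: 0.189
```

Call:
carry_out(
  delta_pos=[
    [0, 0, 4],
    [0, 0, 4],
    [0, 0, 3],
    [0, 0, 0],
    [0, 0, 0],
  ],
  roll=[0, 0, 0, 0, 0],
)

```text
t: 7.6
position: [0.477, -0.1176, 0.1187]
eef_rot: [-0.216, 0.976, 0.0, -0.0]
ft_force: [0.5, -0.3, -1.2]
width: 0.188
```

Run:
```python
from h import *
s=env.observe();todo(s,[.478,-.118,.1],114.9);print(s["t"],s["ft_force"],s["width"])
c=env.camera("wrist");cv2.imwrite("pics/w4.png",c["img"][:,:,::-1])
```

```text
tool now [ 0.477  -0.1176  0.1187] jaw 114.96 tilt [-5.e-04  6.e-04 -1.e+00] shift cm (now axes) [-0.08 -0.09  1.87] roll 0.06
7.6 [ 0.53854319 -0.32192101 -1.23741517] 0.1876997976852442
```

View pics/w4.png

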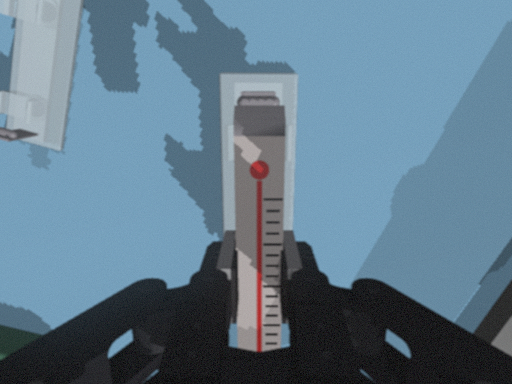

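Picture 7 shows the bar (px 235–286) lined up with the far clip (236–281, row 96) and the foot (221–297, edge row 74). I'm checking the along-bar fit numerically from this same image.

Run:
```python
from h import *
s=env.observe();c=env.camera("wrist");H=c["hand_eye"]
tz=s["position"][2]
F=at(c,[(221,74),(297,74)],tz-.008,H);B=at(c,[(235,105),(286,105)],-.0159,H)
print("foot far edge x,y",F.round(4).tolist(),"-> holder centre x",F[0,0]-.0825,"y",F[:,1].mean())
print("bar end",B.round(4).tolist(),"-> bar centre x",B[0,0]-.065,"y",B[:,1].mean())
for ze in (.075,.08): print("clip",at(c,[(236,96),(281,96)],tz-ze,H).round(4).tolist())
s2=env.camera("scene");im=s2["img"][150:250,160:290,::-1];cv2.imwrite("pics/s2.png",cv2.resize(im,None,fx=6,fy=6,interpolation=cv2.INTER_CUBIC))
```

```text
foot far edge x,y [[0.0798, -0.0272, 0.1115], [0.0798, 0.0264, 0.1115]] -> holder centre x -0.0027359101483249854 y -0.0003843019922246359
bar end [[0.0642, -0.009, -0.0159], [0.0642, 0.0094, -0.0159]] -> bar centre x -0.0008219474420002315 y 0.00016265833089800907
clip [[0.0661, -0.0125, 0.0445], [0.0661, 0.0112, 0.0445]]
clip [[0.0662, -0.0122, 0.0395], [0.0662, 0.0109, 0.0395]]
```

Call:
carry_out(
  delta_pos=[
    [-0.12, -0.05, 1.5],
    [0, 0, 1],
    [0, 0, 0.5],
    [0, 0, 0],
    [0, 0, 0],
  ],
  roll=[0, 0, 0, 0, 0],
)

```text
t: 8.25
position: [0.478, -0.1187, 0.0886]
eef_rot: [-0.215, 0.977, -0.0, 0.0]
ft_force: [-0.1, 0.1, -0.3]
width: 0.188
```

Call:
carry_out(
  delta_pos=[
    [0, 0, 0.1],
    [0, 0, 0.1],
    [0, 0, 0.1],
    [0, 0, 0],
    [0, 0, 0],
  ],
  roll=[0, 0, 0, 0, 0],
)

```text
t: 8.75
position: [0.4778, -0.1187, 0.0853]
eef_rot: [-0.215, 0.977, -0.0, -0.0]
ft_force: [-0.7, -1.1, -0.6]
width: 0.191
```

Call:
carry_out(
  delta_pos=[
    [0, 0, 0.1],
    [0, 0, 0.1],
    [0, 0, 0.1],
    [0, 0, 0],
    [0, 0, 0],
  ],
  roll=[0, 0, 0, 0, 0],
)

```text
t: 9.25
position: [0.4778, -0.1187, 0.0822]
eef_rot: [-0.215, 0.977, 0.0, -0.0]
ft_force: [0.4, -0.4, -1.0]
width: 0.192
```

Call:
carry_out(
  delta_pos=[
    [0, 0, 0.1],
    [0, 0, 0.1],
    [0, 0, 0.1],
    [0, 0, 0],
    [0, 0, 0],
  ],
  roll=[0, 0, 0, 0, 0],
)

```text
t: 9.75
position: [0.4778, -0.1187, 0.0792]
eef_rot: [-0.215, 0.977, 0.0, -0.0]
ft_force: [-0.2, 0.7, -0.4]
width: 0.191
```

No contact yet, so I'm continuing in small steps.

Call:
carry_out(
  delta_pos=[
    [0, 0, 0.1],
    [0, 0, 0.1],
    [0, 0, 0.1],
    [0, 0, 0],
    [0, 0, 0],
  ],
  roll=[0, 0, 0, 0, 0],
)

```text
t: 10.25
position: [0.4778, -0.1187, 0.0762]
eef_rot: [-0.215, 0.977, 0.0, -0.0]
ft_force: [0.2, 0.7, -0.6]
width: 0.19
```

Call:
carry_out(
  delta_pos=[
    [0, 0, 0.1],
    [0, 0, 0.1],
    [0, 0, 0.1],
    [0, 0, 0],
    [0, 0, 0],
  ],
  roll=[0, 0, 0, 0, 0],
)

```text
t: 10.75
position: [0.4778, -0.1187, 0.0733]
eef_rot: [-0.215, 0.977, 0.0, -0.0]
ft_force: [-0.2, -0.5, -0.4]
width: 0.196
```

Call:
carry_out(
  delta_pos=[
    [0, 0, 0.1],
    [0, 0, 0.1],
    [0, 0, 0.1],
    [0, 0, 0],
    [0, 0, 0],
  ],
  roll=[0, 0, 0, 0, 0],
)

```text
t: 11.25
position: [0.4778, -0.1187, 0.0703]
eef_rot: [-0.215, 0.977, 0.0, -0.0]
ft_force: [0.5, 0.5, -0.7]
width: 0.191
```

Call:
carry_out(
  delta_pos=[
    [0, 0, 0.1],
    [0, 0, 0.1],
    [0, 0, 0.1],
    [0, 0, 0],
    [0, 0, 0],
  ],
  roll=[0, 0, 0, 0, 0],
)

```text
t: 11.75
position: [0.4778, -0.1187, 0.0672]
eef_rot: [-0.215, 0.977, 0.0, -0.0]
ft_force: [0.6, 0.2, -1.2]
width: 0.192
```

Call:
carry_out(
  delta_pos=[
    [0, 0, 0.1],
    [0, 0, 0.1],
    [0, 0, 0.1],
    [0, 0, 0],
    [0, 0, 0],
  ],
  roll=[0, 0, 0, 0, 0],
)

```text
t: 12.25
position: [0.4779, -0.1186, 0.0643]
eef_rot: [-0.215, 0.977, -0.0, 0.0]
ft_force: [-0.1, 0.5, -0.1]
width: 0.192
```

Call:
carry_out(
  delta_pos=[
    [0, 0, 0.1],
    [0, 0, 0.1],
    [0, 0, 0.1],
    [0, 0, 0],
    [0, 0, 0],
  ],
  roll=[0, 0, 0, 0, 0],
)

```text
t: 12.75
position: [0.4783, -0.1188, 0.0617]
eef_rot: [-0.215, 0.977, -0.0, 0.001]
ft_force: [0.3, -0.0, 4.5]
width: 0.192
```

Contact made. Pressing in finer steps.

Call:
carry_out(
  delta_pos=[
    [0, 0, 0.1],
    [0, 0, 0.1],
    [0, 0, 0],
    [0, 0, 0],
  ],
  roll=[0, 0, 0, 0],
)

```text
t: 13.15
position: [0.4788, -0.119, 0.0601]
eef_rot: [-0.215, 0.977, -0.001, 0.001]
ft_force: [-1.7, 0.4, 9.6]
width: 0.191
```

Call:
carry_out(
  delta_pos=[
    [0, 0, 0.1],
    [0, 0, 0.1],
    [0, 0, 0],
    [0, 0, 0],
  ],
  roll=[0, 0, 0, 0],
)

```text
t: 13.55
position: [0.4784, -0.1191, 0.0577]
eef_rot: [-0.215, 0.977, -0.0, 0.001]
ft_force: [-0.7, -1.2, 5.2]
width: 0.189
```

Call:
carry_out(
  delta_pos=[
    [0, 0, 0.1],
    [0, 0, 0],
    [0, 0, 0],
  ],
  roll=[0, 0, 0],
)

```text
t: 13.85
position: [0.4781, -0.1189, 0.0563]
eef_rot: [-0.215, 0.977, -0.0, 0.0]
ft_force: [1.0, -2.2, 3.4]
width: 0.194
```

Call:
carry_out(
  delta_pos=[
    [0, 0, 0.1],
    [0, 0, 0],
    [0, 0, 0],
  ],
  roll=[0, 0, 0],
)

```text
t: 14.15
position: [0.4777, -0.1186, 0.055]
eef_rot: [-0.215, 0.977, 0.0, -0.0]
ft_force: [1.5, -0.8, -2.4]
width: 0.192
```

Call:
carry_out(
  delta_pos=[
    [0, 0, 0.1],
    [0, 0, 0],
    [0, 0, 0],
  ],
  roll=[0, 0, 0],
)

```text
t: 14.45
position: [0.4775, -0.1184, 0.0538]
eef_rot: [-0.215, 0.977, 0.0, -0.0]
ft_force: [2.0, 0.2, -7.0]
width: 0.194
```

Call:
carry_out(
  delta_pos=[
    [0, 0, 0.05],
    [0, 0, 0.05],
    [0, 0, 0],
  ],
  roll=[0, 0, 0],
)

```text
t: 14.75
position: [0.4776, -0.1184, 0.0531]
eef_rot: [-0.215, 0.977, 0.0, -0.0]
ft_force: [1.4, 1.8, -5.2]
width: 0.189
```

The clips are now pulling down (-5 to -7 N), so the bar is past the beads. Easing down to the seats.

Call:
carry_out(
  delta_pos=[
    [0, 0, 0.05],
    [0, 0, 0.05],
    [0, 0, 0],
  ],
  roll=[0, 0, 0],
)

```text
t: 15.05
position: [0.4777, -0.1186, 0.0522]
eef_rot: [-0.215, 0.977, 0.0, -0.0]
ft_force: [1.4, 1.0, -4.4]
width: 0.195
```

Call:
carry_out(
  delta_pos=[
    [0, 0, 0.05],
    [0, 0, 0.05],
    [0, 0, 0],
  ],
  roll=[0, 0, 0],
)

```text
t: 15.35
position: [0.4778, -0.1188, 0.0513]
eef_rot: [-0.215, 0.977, -0.0, -0.0]
ft_force: [0.5, 0.6, -3.6]
width: 0.19
```

Call:
carry_out(
  delta_pos=[
    [0, 0, 0.05],
    [0, 0, 0.05],
    [0, 0, 0],
  ],
  roll=[0, 0, 0],
)

```text
t: 15.65
position: [0.4779, -0.1188, 0.0503]
eef_rot: [-0.215, 0.977, -0.0, 0.0]
ft_force: [0.6, -0.3, -3.0]
width: 0.19
```

Call:
carry_out(
  delta_pos=[
    [0, 0, 0.05],
    [0, 0, 0.05],
    [0, 0, 0],
  ],
  roll=[0, 0, 0],
)

```text
t: 15.95
position: [0.478, -0.1188, 0.0502]
eef_rot: [-0.215, 0.977, -0.0, 0.0]
ft_force: [-1.9, -0.5, 10.9]
width: 0.192
```

Seated: the force rose sharply to +11 N at TCP z = 0.0502. Relieving the load, opening and lifting clear.

Call:
carry_out(
  delta_pos=[
    [0, 0, -0.1],
    [0, 0, 0],
    [0, 0, 0],
  ],
  roll=[0, 0, 0],
)

```text
t: 16.25
position: [0.4779, -0.1187, 0.0503]
eef_rot: [-0.215, 0.977, -0.0, 0.0]
ft_force: [0.4, 1.1, -0.1]
width: 0.192
```

Call:
carry_out(
  delta_pos=[
    [0, 0, 0],
    [0, 0, 0],
    [0, 0, 0],
    [0, 0, 0],
    [0, 0, 0],
  ],
  roll=[0, 0, 0, 0, 0],
  claw=0,
  squeeze=20,
)

```text
t: 16.75
position: [0.4778, -0.1187, 0.0503]
eef_rot: [-0.215, 0.977, -0.0, -0.0]
ft_force: [-0.9, -0.6, -1.6]
width: 0.498
```

Call:
carry_out(
  delta_pos=[
    [0, 0, -0.5],
    [0, 0, -1.5],
    [0, 0, -3],
    [0, 0, -3],
    [0, 0, 0],
  ],
  roll=[0, 0, 0, 0, 0],
)

```text
t: 17.25
position: [0.48, -0.119, 0.134]
eef_rot: [-0.215, 0.977, -0.001, 0.003]
ft_force: [-0.3, -0.8, 0.1]
width: 0.5
```

Call:
carry_out(
  delta_pos=[
    [4, 4, -2],
    [4, 4, 0],
    [0, 4, 0],
    [0, 0, 0],
    [0, 0, 0],
  ],
  roll=[0, 0, 0, 0, 0],
)

```text
t: 17.75
position: [0.37, -0.0486, 0.1472]
eef_rot: [-0.216, 0.976, -0.0, 0.0]
ft_force: [-0.2, -0.9, 0.4]
width: 0.496
```

Run:
```python
from h import *
s=env.observe();c=env.camera("wrist");E=ext(c,s);print(s["t"],s["position"],s["ft_force"],s["width"])
for d in env.cut_out("thermometer",c):
    v,u=np.nonzero(d["pixels"]); r=cv2.minAreaRect(np.c_[u,v].astype(np.float32))
    P=at(c,cv2.boxPoints(r),.071,E); print(round(d["p"],2),r,P.mean(0).round(4),[round(float(np.linalg.norm(P[i]-P[i+1])),4) for i in (0,1)],"yaw",[np.degrees(np.arctan2(*(P[i+1]-P[i])[[1,0]])).round(1) for i in (0,1)])
cv2.imwrite("pics/w5.png",cv2.resize(c["img"][:,:,::-1],None,fx=1.5,fy=1.5,interpolation=cv2.INTER_CUBIC))
```

```text
17.75 [ 0.36998906 -0.04860658  0.1471591 ] [-0.21517258 -0.92319609  0.42237186] 0.49561767636212994
0.86 ((110.13941955566406, 281.6985778808594), (152.786376953125, 35.409481048583984), 82.47618103027344) [ 0.4775 -0.1175  0.071 ] [0.0244, 0.1236] yaw [np.float64(122.8), np.float64(25.6)]
```

View pics/w5.png

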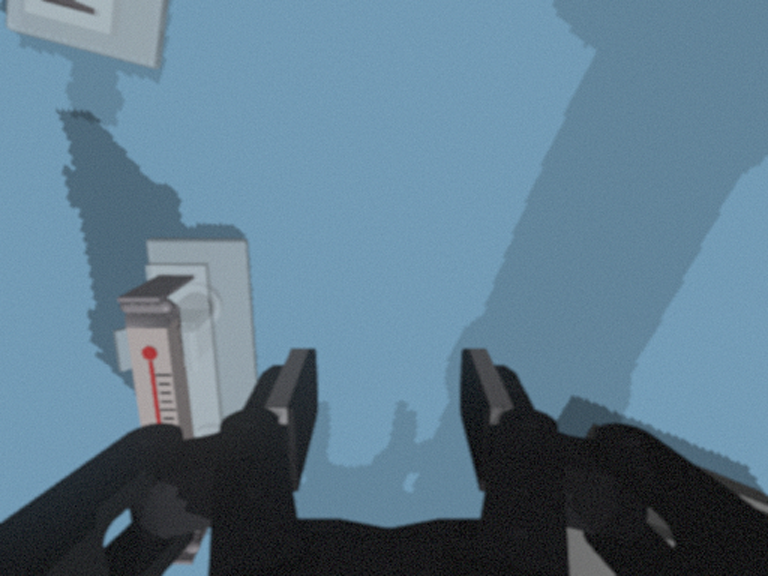

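Picture 8 shows the bar seated with its far end under the clip at px (150,295). The near end is hidden by a finger, so I'm backing up for a full view.

Call:
carry_out(
  delta_pos=[
    [-3, 0, -4],
    [-3, 0, -4],
    [-4, 0, -2],
    [0, 0, 0],
    [0, 0, 0],
  ],
  roll=[0, 0, 0, 0, 0],
)

```text
t: 18.35
position: [0.4614, -0.0074, 0.2465]
eef_rot: [-0.215, 0.977, 0.0, -0.0]
ft_force: [-0.2, -0.3, -0.2]
width: 0.503
```

Run:
```python
from h import *
s=env.observe();c=env.camera("wrist");E=ext(c,s);print(s["t"],s["position"],s["ft_force"])
def rep(c,E,im):
  for d in env.cut_out("thermometer",c)[:1]:
    v,u=np.nonzero(d["pixels"]); r=cv2.minAreaRect(np.c_[u,v].astype(np.float32))
    P=at(c,cv2.boxPoints(r),.069,E); print(round(d["p"],2),r,P.mean(0).round(4),[round(float(np.linalg.norm(P[i]-P[i+1])),4) for i in (0,1)],"yaw",[np.degrees(np.arctan2(*(P[i+1]-P[i])[[1,0]])).round(1) for i in (0,1)])
rep(c,E,0)
u,v=proj(c,[.4775,-.118,.06],E)[0].astype(int);print(u,v);u=max(u,90);v=max(v,90)
a=cv2.resize(c["img"][v-90:v+90,u-90:u+90,::-1],(390,390),interpolation=cv2.INTER_CUBIC) if v<290 else cv2.resize(c["img"][:,:,::-1],(390,390))
t=env.camera("scene");rep(t,ext(t),0);u,v=proj(t,[.4775,-.118,.05],ext(t))[0].astype(int)
b=cv2.resize(t["img"][v-30:v+30,u-30:u+30,::-1],(390,390),interpolation=cv2.INTER_CUBIC)
cv2.imwrite("pics/f.png",np.hstack([a,b]))
```

```text
18.35 [ 0.46144481 -0.00738671  0.24645953] [-0.16003781 -0.34194109 -0.16636658]
0.93 ((142.3565673828125, 129.42213439941406), (137.43325805664062, 26.70804214477539), 84.80557250976562) [ 0.4796 -0.1183  0.069 ] [0.0236, 0.1259] yaw [np.float64(119.7), np.float64(25.4)]
146 130
```

View pics/f.png

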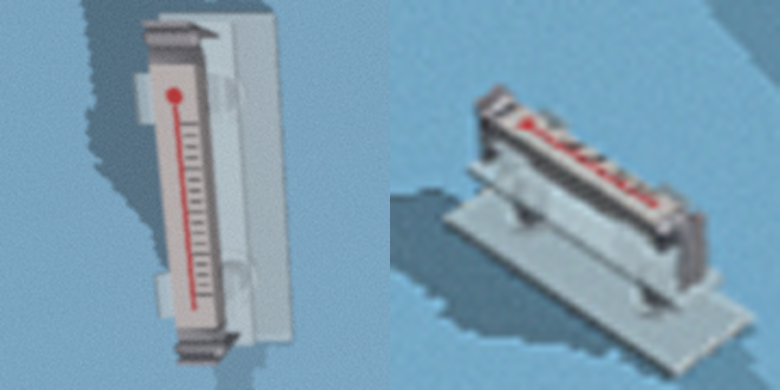

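Picture 9 shows the bar lying level between the clips, scale up, with both clip beads over its end caps (left view px (170,45) and (205,335)). The gripper is clear, so I'm handing in.

```bash
python3 -c "
from rig import env
print(env.sign_off())"
```

```text
the job is handed in; nothing more can be done
None
```

I took the thermometer out of the tray, pressed it into the 165 mm holder, let go and handed the job in at about 18.5 s. `sign_off()` gives no verdict, so whether it passed isn't confirmed.

**Pressing:** The highest push I read on the way in was about 10 N. The force then reversed to -7 N as the clips pulled the bar down. It rose to about 11 N when the bar met the seats. I backed off 1 mm to near zero before opening the gripper. All of these are well under the 40 N limit, but I only read forces at the end of each move.

**Final position:** The last pictures show the bar level, scale up, with both clips over its ends. The final wrist-camera measurement put the bar's centre at (0.480, -0.118) with a yaw of 25.4°. I had estimated the holder at (0.478, -0.118) and 24.9°. That is about 2 mm and 0.5° apart, within the camera accuracy.

**Checks that failed or disagreed:**
- **Bar detection:** the thermometer was not detected in the last scene-camera picture, though it is plainly visible there.
- **Holder position:** estimates of its centre along its length differed by about 2 mm, so I used a value between them.
- **Clip grip:** I could not measure the final 2.5–8 N grip directly. I judged it only from the clips' pull as the bar went down.
- **Bystanders:** I did not measure them again at the end. The arm kept clear of them, and I saw no unexpected contact force.

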